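# Hold a spring clip open over the job card

### The job

Swing the two half-open flaps of the cardboard carton outward, well past upright, so that they stay open. Then squeeze the handles of the spring clip that is clamped on the divider inside, so that its jaws gape, lift it out of the carton, and lower the open jaws over the middle of the top edge of the job card standing in the vice, one jaw on each side and well below the edge, ready for a sheet to be slipped in. Finish while still holding the clip squeezed wide open there, touching neither face nor the edge of the card, and leave the micrometer, the V-block and the ring gauge alone.

Things in the scene. Friction and masses are not known exactly. Their poses are not given: they have to be found in the camera images.
- carton: Fixed open cardboard carton, 130 (x) x 172 (y) x 98 (z) mm outside, walls and floor 4 mm; origin: centre of its underside. Two long flaps are folded down outside its x sides already (77 mm out from the centre); two short flaps stand ajar on its +y and -y rims. Across its middle (along its x, y = 0) stands a fixed divider 4 mm thick, top 40 mm up, on which the clip is clamped.
- flap_left (a joint): Angle of the flap hinged on the carton's +y rim: 0 = shut, level, towards the middle; 1.57 upright; 3.14 level, outward; free up to 3.6. Starts at 0.85 to 1.15. Flap 124 mm (along carton x) x 66 mm (hinge to free edge) x 3 mm. Stiff hinge (0.03 N m friction): it stays where it is left.
- flap_right (a joint): The same for the flap hinged on the carton's -y rim.
- flap_left_hinge (a point): Middle of the hinge line of the +y flap, 100 mm above the surface; axes as the carton's.
- flap_right_hinge (a point): Middle of the hinge line of the -y flap, 100 mm above the surface; axes as the carton's.
- clip: Loose black spring clip, 60 to 105 g: two levers on a pin, handles up, jaws down. Origin on the pin, half-way up; x along the pin (and the divider), y across: the way the handles are squeezed and the jaws spread. At the start the pin is 47.5 mm up, the handle tops 88 mm. Jaws 24 mm wide (x), 20 mm over both (y), reach 40 mm below the pin. The frame rides on the -y lever and leans with it.
- clip_pivot (a point): Centre of the clip's pin, same as the clip's origin. Handles are 24 mm wide (x); their flat grip faces lie 15 to 45 mm above the pin. At the start they flare upward, 53 mm wide over their tops; fully squeezed they stand parallel, 28 mm apart outside, against a stop.
- jaw_a (a point): Inner face of the clip's -y jaw, near its tip (38 mm below the pin).
- jaw_b (a point): Inner face of the clip's +y jaw, near its tip (38 mm below the pin).
- clip_lever (a joint): Opening angle of the clip (rad) between its levers: 0 = clamped on 4 mm of board; 0.6 = fully squeezed, jaw tips about 26 mm apart. A spring closes it: squeezing takes about 3 N on each handle at first, 8 N at the stop; 25 N does no harm.
- card_top (a point): Middle of the top edge of the white job card, 130 mm above the surface; x = along the edge, y = square to the card, z up. The card is 90 mm wide and 4 mm thick, rigid, and stands upright and fixed in an aluminium block in the vice (block and vice reach up to 57 mm above the surface).
- vice: Ground steel toolmaker's vice, fixed, 46 (x) x 141 (y) x 46 mm, holding the block with the card; origin: centre of its underside. The card stands 33 mm from it along its +y.
- micrometer: Loose micrometer, 47 x 124 x 16 mm, lying; bystander. Origin: centre of its underside.
- v_block: Loose steel V-block, 40 x 44 x 34 mm; bystander. Origin: centre of its underside.
- ring_gauge: Loose steel ring gauge, 58 mm across, 18 mm high; bystander. Origin: centre of its underside.

How it is judged:
On the way, in this order (a step that is already met when the one before it is completed fails the run):
1. both flaps are swung outward past upright (value of joint each of flap_left, flap_right above 1.9 rad), for 0.2 s.
2. the clip, its jaws spread, is lifted clear of the carton (value of joint clip_lever above 0.35 rad and height (world z) of clip_pivot above 0.145 m and contact force between clip and carton below 0.1 N and contact force between clip and the fingers above 1 N), for 0.2 s.
At the end, for the whole second after the job is handed in: Fingers hold the clip at least 0.35 rad open, still, clear of card and vice; a jaw tip each side of the card, over 5 mm from its mid-plane and 8 mm below its top edge; pin within 22 mm of the edge's middle; both flaps beyond 1.7 rad (value of joint clip_lever above 0.35 rad and ((y of jaw_a in the frame of card_top above 0.005 m and y of jaw_b in the frame of card_top below -0.005 m) or (y of jaw_b in the frame of card_top above 0.005 m and y of jaw_a in the frame of card_top below -0.005 m)) and z of each of jaw_a, jaw_b in the frame of card_top below -0.008 m and x of clip_pivot in the frame of card_top between -0.022 and 0.022 m and contact force between clip and the fingers above 1 N and contact force between clip and vice below 0.2 N and linear speed of clip below 0.02 m/s and value of joint each of flap_left, flap_right above 1.7 rad); the arm keeps its last pose, push and grip.
It fails at once if a bystander is shoved more than 20 mm (distance of any of micrometer, v_block, ring_gauge from where it was at the start of the episode above 0.02 m).
It fails at once if the clip is driven hard against the card or vice (contact force between clip and vice above 10 N).
It also fails if it takes over 48 s, if anything falls off the work surface, if the arm or the gripper's body presses on something with over 40 N, if the wrist force passes 120 N, or if a joint passes its speed limit or range.

### The arm

A 7-joint arm with a two-finger parallel gripper is mounted at the origin on the work surface; the furniture and walls round the work are solid. World frame = base frame: x ahead of the robot, y to its left, z up, the work surface at z = 0. Lengths are in m, angles in rad, forces in N, time in s.
With the tool pointing down it reaches from about 0.425 to 0.875 m from the base axis. Payload 8.4 kg.
Tool frame: the origin (TCP) lies at the very end of the fingers, on their centre line; the grasp point (between the pads) lies 19 mm behind it; z points along the fingers, y is the line along which they close (so a half turn about z gives the same grasp; the last joint's range is limited). The gripper opens to 85 mm and grips with 20 to 120 N. Pads are 22 mm wide; open, the fingers measure 114 mm over their backs; the gripper's body (76 mm by 85 mm) begins 54 mm behind the grasp point. The pads swing forward as they close: fully open they stand 13 mm farther back than shut.
Start: joints at [1.085, 0.333, 0.04, 1.465, -0.013, 1.343, -0.059], TCP at [0.245, -0.602, 0.231] pointing down, gripper open.
Joint ranges: [-2.58, 2.58], [-0.38, 2.09], [-1.3, 1.39], [0.25, 2.4], [-1.5, 4.64], [0.08, 2.09], [-2.65, 2.65]. Speed limits (rad/s): [2.22, 2.22, 2.79, 2.79, 3.14, 3.14, 3.14].

### API

Orientations are given as a rotation vector (axis times angle).
In Python, from bench import readout, optics, ctrl gives the robot as it stands.
- The arm moves only by the tool servo_tool, never from a script. Its argument "rows" is a list that holds one entry, the list of rows, each a list of 5 numbers: the closure, from 0 (fully open) to 1 (shut), then the shift along the tool's x, y, z in units of 30 mm (1.0 is 30 mm), then the turn about the tool's z in degrees. In form: [[[jaw, tx, ty, tz, spin], ...]]. A call has 1 to 5 rows; each row is the pose to reach, as a shift and turn from the pose commanded when the call began, along the tool's axes at that moment; what a row does not reach only later rows make up. A row lasts 1/12 s, in which the tool goes at most 41.7 mm and 7.16 degrees, less where a joint would pass 70% of its speed; a pose out of reach is approached as far as the arm can. A call with a gripper value outside its range is refused whole. The fingers move at their own pace and stop on an object; "grip_force" is the grip in N (left out, the last holds). Time passes only in rows, so rows that repeat a pose let the fingers close. It gives the time, the measured TCP pose, the force, the opening and the grip force at its end, in the units of the state.
- readout.get_obs(): the state, without advancing time (a new reading comes with each control period).
- optics.read_camera(name): name is "side" or "top" or "wrist"; returns a dict with "pixels" (400x640x3 uint8, red, green, blue), "camera_matrix" (3x3 intrinsics, pixels), "R" (3x3) and "t" (3): a world point X has camera coordinates R X + t. Camera axes: x right, y down, z forward; pixel columns grow to the right and rows downward; lengths in m; the calibration is good to about 2 mm. A picture is of the moment at which its call begins. There is no depth.
- ctrl.sign_off(): hands the job in; it is judged then, once.
The state is a dict: "time_s": time; "joints": joint angles; "qvel": joint speeds; "joint_torque": joint torques, N m; "tcp_pos": TCP position; "orientation": TCP orientation; "ft_force": force on the tool from outside, world axes, zero at the start; "torque": the same for the moment, N m; "finger_gap": finger opening in m; "grip_force": force on a finger pad.
Only numpy, scipy, OpenCV 4.12 (cv2) and the standard library are available. Lean on these libraries where they do the work, as an engineer would, in place of code of your own. Each camera call takes 0.05 s, during which the arm holds its last target. There are 200 camera calls.

## Working session

There is one attempt and no reset: what is moved stays moved. The work goes in short steps, Python scripts to look and compute and a tool call to move; the robot and the scene stay as the last step left them, time stands still between calls to the robot, and variables do not carry over. Pictures are saved under pics/ and viewed, at most 10 in all, crops included, and the job is handed in when it is done.

Besides the shell and the picture viewer there is one more tool, called after "Call:" as a command line: name --argument value ..., lists and objects as JSON in quotes. servo_tool: Moves the arm, as the interface text tells. Its arguments: {"type":"object","properties":{"rows":{"type":"array"},"grip_force":{"type":"number"}},"required":["rows"]}

```bash
mkdir -p pics; cat > h.py <<'E'
import numpy as np,cv2,pickle
from bench import readout,optics,ctrl
def snap(n,f):
    c=optics.read_camera(n);cv2.imwrite(f'pics/{f}.png',cv2.cvtColor(c['pixels'],cv2.COLOR_RGB2BGR));pickle.dump(c,open(f'pics/{f}.pkl','wb'));return c
def load(f): return pickle.load(open(f'pics/{f}.pkl','rb'))
def proj(c,X):
    p=c['camera_matrix']@(np.array(c['R'])@np.array(X,float)+np.array(c['t']));return p[:2]/p[2]
def ray(c,u,v):
    R=np.array(c['R']);o=-R.T@np.array(c['t']);d=R.T@np.linalg.inv(c['camera_matrix'])@[u,v,1.];return o,d/np.linalg.norm(d)
def atz(c,u,v,z):
    o,d=ray(c,u,v);return o+d*(z-o[2])/d[2]
def tri(*a):
    A=0;b=0
    for c,u,v in a:
        o,d=ray(c,u,v);P=np.eye(3)-np.outer(d,d);A=A+P;b=b+P@o
    return np.linalg.solve(A,b)
E
python3 - <<'E'
from h import *
for n in ['side','top','wrist']:
    c=snap(n,n+'0');o,d=ray(c,320,200);print(n,o.round(3),d.round(3),c['camera_matrix'][0,0])
s=readout.get_obs();print({k:np.round(v,3) for k,v in s.items()})
a=[cv2.imread(f'pics/{n}0.png') for n in ('side','top')]
E
```

```text
side [ 1.029 -0.049  0.891] [-0.516  0.018 -0.856] 396.1190990832101
top [ 0.367 -0.006  1.084] [ 0.17   0.004 -0.985] 469.4537508725926
wrist [ 0.307 -0.576  0.374] [-0.25  -0.1   -0.963] 330.12755404300697
{'time_s': np.float64(0.15), 'joints': array([ 1.085,  0.334,  0.04 ,  1.466, -0.013,  1.343, -0.059]), 'qvel': array([-0.001, -0.003, -0.001, -0.001, -0.001,  0.   , -0.002]), 'joint_torque': array([ 1.0000e-03, -6.5904e+01,  1.3670e+00, -4.0587e+01,  1.7000e-02,
        1.0000e-02, -0.0000e+00]), 'tcp_pos': array([ 0.245, -0.602,  0.231]), 'orientation': array([-3.082, -0.604,  0.   ]), 'ft_force': array([ 0.826,  0.588, -0.112]), 'torque': array([-0.033, -0.021,  0.001]), 'grip_force': np.float64(0.0), 'finger_gap': np.float64(0.086)}
```

View pics/side0.png

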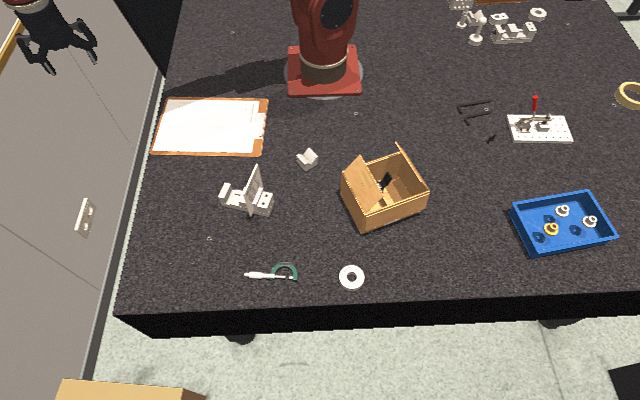

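View pics/top0.png

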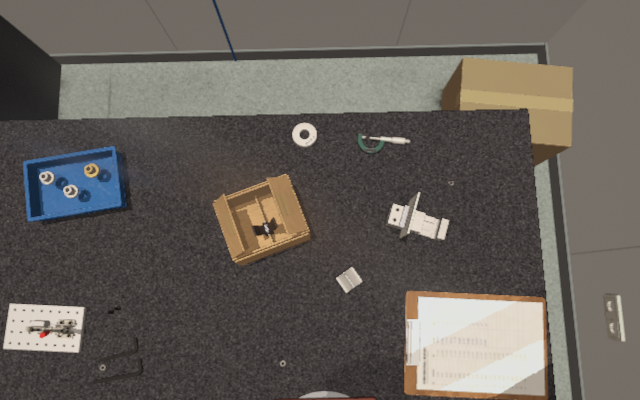

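Carton at about (263,220) in the top view and (385,187) in the side view; card at (410,216) and (254,188). The V-block is at (349,280), the micrometer at (385,140) and the ring at (305,134), all in the top view. I'll enlarge the carton and card.

```bash
python3 - <<'E'
from h import *
t=cv2.imread('pics/top0.png');s=cv2.imread('pics/side0.png')
f=lambda im,x,y,w,h:cv2.resize(im[y:y+h,x:x+w],(400,300),interpolation=cv2.INTER_CUBIC)
# scale 4: 100x75 ; 
a=np.vstack([np.hstack([f(t,205,165,120,90+0) if 0 else cv2.resize(t[170:270,205:315],(400,364))[:300+64],cv2.resize(s[140:240,335:445],(400,364))]),
 np.hstack([cv2.resize(t[185:245,375:475],(400,240)),cv2.resize(s[160:220,200:300],(400,240))])])[:600]
cv2.imwrite('pics/z.png',a);print(a.shape)
E
```

```text
(600, 800, 3)
```

View pics/z.png

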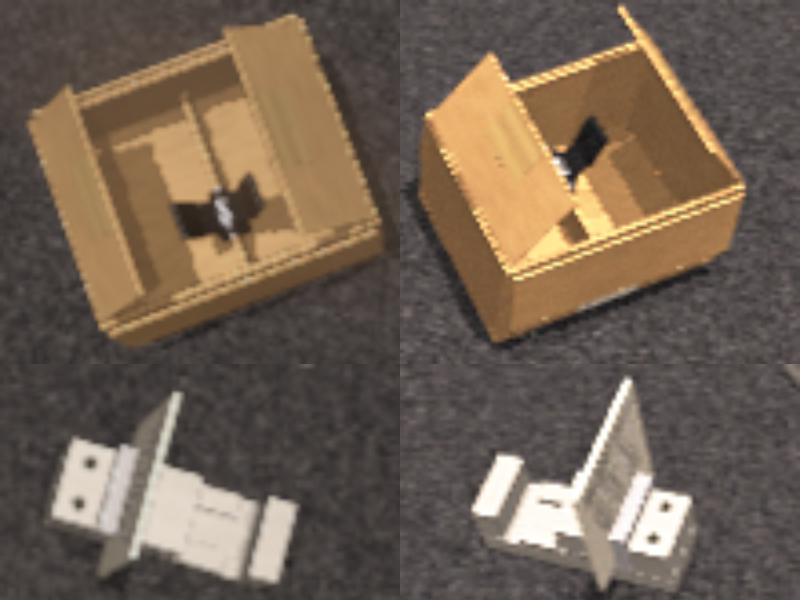

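```bash
python3 - <<'E'
from h import *
T=load('top0');S=load('side0')
t=lambda x,y:(205+x/3.636,170+y/3.636)
s=lambda x,y:(335+(x-400)/3.636,140+y/3.636)
tb=lambda x,y:(375+x/4,185+(y-364)/4)
sb=lambda x,y:(200+(x-400)/4,160+(y-364)/4)
C=[atz(T,*t(*p),.1) for p in [(30,118),(107,330),(300,17),(380,230)]]
for c in C:print('rim',c.round(4))
print('side rim',atz(S,*s(420,115),.1).round(4),atz(S,*s(510,272),.1).round(4),atz(S,*s(743,186),.1).round(4))
x=np.array(C);ex=(x[0]-x[1]+x[2]-x[3]);print('ctr',x.mean(0).round(4),'yaw x axis',np.degrees(np.arctan2(ex[1],ex[0])), np.linalg.norm(x[0]-x[2]),np.linalg.norm(x[0]-x[1]))
print('Rfree',tri((T,*t(225,30)),(S,*s(490,52))).round(4) , tri((T,*t(303,250)),(S,*s(573,207))).round(4))
print('Lfree',tri((T,*t(68,88)),(S,*s(622,8))).round(4))
a=tri((T,*tb(180,393)),(S,*sb(628,378)));b=tri((T,*tb(133,556)),(S,*sb(578,500)))
print('card tri',a.round(4),b.round(4)); 
a=atz(T,*tb(180,393),.13);b=atz(T,*tb(133,556),.13);print('card z',a.round(4),b.round(4),(a+b)/2,np.linalg.norm(a-b),np.degrees(np.arctan2((a-b)[1],(a-b)[0])))
a=atz(S,*sb(628,378),.13);b=atz(S,*sb(578,500),.13);print('card z side',a.round(4),b.round(4),(a+b)/2)
print('clip pin',atz(T,*t(224,213),.05).round(4),'pin side',atz(S,*s(565,165),.05).round(4),'handles',atz(T,*t(179,221),.088).round(4),atz(T,*t(260,194),.088).round(4),'side +y',atz(S,*s(592,125),.088).round(4))
for n,(u,v) in dict(ring=(305,134),vb=(349,280),mic=(385,140)).items(): print(n,atz(T,u,v,.02).round(3))
E
```

```text
rim [0.5372 0.226  0.1   ]
rim [0.4128 0.1801 0.1   ]
rim [0.5939 0.0673 0.1   ]
rim [0.4667 0.0225 0.1   ]
side rim [0.4731 0.0214 0.1   ] [0.5957 0.0695 0.1   ] [0.539  0.2278 0.1   ]
ctr [0.5026 0.124  0.1   ] yaw x axis 19.81371863240764 0.16848946485004881 0.13259353825510067
Rfree [0.5485 0.0698 0.2664] [ 0.4732  0.1077 -0.0196]
Lfree [0.5204 0.1463 0.2669]
card tri [ 0.5266 -0.1755  0.2207] [ 0.4715 -0.2139  0.011 ]
card z [ 0.5433 -0.2082  0.13  ] [ 0.4594 -0.1796  0.13  ] [ 0.50134616 -0.19385713  0.13      ] 0.0885705350710639 -18.84062912386521
card z side [ 0.4616 -0.1776  0.13  ] [ 0.5458 -0.2026  0.13  ] [ 0.50370361 -0.19009775  0.13      ]
clip pin [0.4843 0.1187 0.05  ] pin side [0.4851 0.1241 0.05  ] handles [0.4759 0.1406 0.088 ] [0.4907 0.0929 0.088 ] side +y [0.4782 0.1385 0.088 ]
ring [0.709 0.031 0.02 ]
vb [ 0.368 -0.062  0.02 ]
mic [ 0.69  -0.156  0.02 ]
```

Call:
servo_tool --rows '[[[0,0.84,-0.94,0,0],[0,1.68,-1.89,0,0],[0,2.52,-2.83,0,0],[0,3.36,-3.78,0,0],[0,4.2,-4.72,0,0]]]'

```text
time_s: 0.57
tcp_pos: [0.3086, -0.4214, 0.231]
orientation: [-3.083, -0.604, 0.001]
ft_force: [0.1, -0.2, 0.5]
finger_gap: 0.0852
grip_force: 0.0
```

Call:
servo_tool --rows '[[[0,0.84,-0.94,0,0],[0,1.68,-1.89,0,0],[0,2.52,-2.83,0,0],[0,3.36,-3.78,0,0],[0,4.2,-4.72,0,0]]]'

```text
time_s: 0.98
tcp_pos: [0.3718, -0.2427, 0.2313]
orientation: [3.083, 0.604, -0.0]
ft_force: [0.7, -0.4, 1.1]
finger_gap: 0.0852
grip_force: 0.0
```

Call:
servo_tool --rows '[[[0,0.84,-0.94,0,0],[0,1.68,-1.89,0,0],[0,2.52,-2.83,0,0],[0,3.36,-3.78,0,0],[0,4.2,-4.72,0,0]]]'

```text
time_s: 1.4
tcp_pos: [0.4351, -0.0641, 0.2314]
orientation: [3.083, 0.604, 0.0]
ft_force: [1.5, -0.5, 0.5]
finger_gap: 0.0855
grip_force: 0.0
```

Call:
servo_tool --rows '[[[0.5,0.84,-0.94,0,0.5],[1,1.68,-1.89,0,1],[1,2.52,-2.83,0,1.5],[1,3.36,-3.78,0,2],[1,4.2,-4.72,0,2.4]]]'

```text
time_s: 1.82
tcp_pos: [0.4985, 0.1145, 0.2314]
orientation: [3.095, 0.538, 0.001]
ft_force: [1.6, 0.1, -0.2]
finger_gap: 0.0255
grip_force: 0.0
```

Call:
servo_tool --rows '[[[1,0.25,-0.25,0,0],[1,0.25,-0.25,0,0],[1,0.25,-0.25,0,0]]]'

```text
time_s: 2.07
tcp_pos: [0.5026, 0.1225, 0.2309]
orientation: [-3.094, -0.541, 0.002]
ft_force: [-0.6, -0.6, 0.7]
finger_gap: 0.0
grip_force: 0.0
```

```bash
python3 - <<'E'
from h import *
snap('wrist','w1');s=readout.get_obs();print(s['tcp_pos'],s['orientation'],s['finger_gap'])
E
```

```text
[0.50256276 0.12132066 0.23095047] [ 3.09479805e+00  5.38303767e-01 -1.56311529e-03] -2.8559193022604365e-05
```

View pics/w1.png

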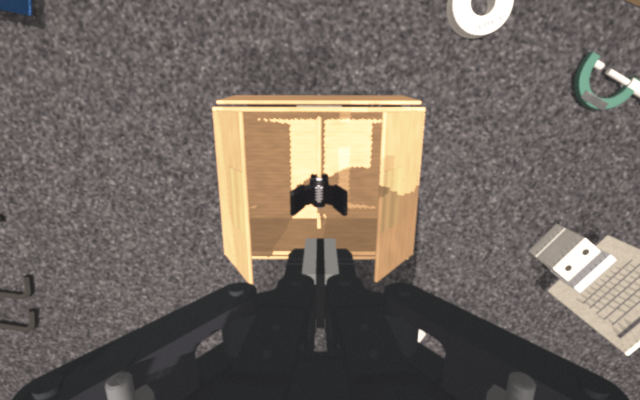

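The wrist view shows the carton square to the tool. The flap free edges are at u≈245 and u≈380, and the clip's pin is at (319,192). Next I'll go down between the flaps with the fingers shut and push each one out.

Call:
servo_tool --rows '[[[1,0,0,1.1,0],[1,0,0,2.1,0],[1,0,0,2.8,0],[1,0,0,3.2,0],[1,0,0,3.2,0]]]'

```text
time_s: 2.53
tcp_pos: [0.5013, 0.1203, 0.1331]
orientation: [3.095, 0.536, -0.006]
ft_force: [-0.9, 0.5, -0.3]
finger_gap: 0.0001
grip_force: 0.0
```

Call:
servo_tool --rows '[[[1,0,-0.7,0,0],[1,0,-1.4,0,0],[1,0,-2.1,0,0],[1,0,-2.7,0,0],[1,0,-3.2,0,0]]]'

```text
time_s: 2.95
tcp_pos: [0.4708, 0.2135, 0.1372]
orientation: [3.095, 0.538, 0.004]
ft_force: [-0.2, 0.0, -0.3]
finger_gap: -0.0001
grip_force: 0.3
```

Call:
servo_tool --rows '[[[1,0,-0.4,0.2,0],[1,0,-0.7,0.3,0],[1,0,-0.9,0.4,0],[1,0,-1.0,0.4,0],[1,0,-1.0,0.4,0]]]'

```text
time_s: 3.37
tcp_pos: [0.4603, 0.241, 0.1237]
orientation: [-3.095, -0.539, -0.0]
ft_force: [-0.1, 0.9, -0.2]
finger_gap: 0.0001
grip_force: 0.0
```

Call:
servo_tool --rows '[[[1,0,1.1,-0.4,0],[1,0,2.2,-0.4,0],[1,0,3.3,-0.4,0],[1,0,4.2,-0.4,0],[1,0,4.8,-0.4,0]]]'

```text
time_s: 3.78
tcp_pos: [0.5101, 0.1011, 0.1357]
orientation: [3.095, 0.532, 0.001]
ft_force: [0.5, 0.1, -0.3]
finger_gap: 0.0001
grip_force: 0.0
```

Call:
servo_tool --rows '[[[1,0,0.7,0,0],[1,0,1.4,0,0],[1,0,2.1,0.1,0],[1,0,2.8,0.3,0],[1,0,3.4,0.4,0]]]'

```text
time_s: 4.2
tcp_pos: [0.5437, 0.007, 0.1232]
orientation: [3.095, 0.536, -0.0]
ft_force: [-0.1, 0.3, 0.9]
finger_gap: -0.0002
grip_force: 0.3
```

Call:
servo_tool --rows '[[[1,0,0.2,0,0],[1,0,0.2,0,0],[1,0,-0.4,-1,0],[1,0,-1.2,-2,0],[1,0,-1.2,-3,0]]]'

```text
time_s: 4.62
tcp_pos: [0.5291, 0.0494, 0.2149]
orientation: [-3.091, -0.548, 0.001]
ft_force: [1.1, 1.5, -0.1]
finger_gap: 0.0001
grip_force: 0.0
```

Call:
servo_tool --rows '[[[0.8,-0.2,-0.8,-0.6,0],[0.5,-0.4,-1.6,-0.6,0],[0.1,-0.6,-2.2,-0.6,0],[0,-0.6,-2.6,-0.6,0],[0,-0.6,-2.8,-0.6,0]]]'

```text
time_s: 5.03
tcp_pos: [0.4847, 0.1182, 0.2311]
orientation: [3.094, 0.543, -0.0]
ft_force: [0.2, -1.4, -0.2]
finger_gap: 0.0608
grip_force: 0.0
```

```bash
python3 - <<'E'
from h import *
snap('wrist','w2');s=readout.get_obs();print(s['tcp_pos'],s['orientation'],s['finger_gap'])
E
```

```text
[0.48484216 0.11832584 0.23100486] [ 3.09424166e+00  5.43251750e-01 -7.99387111e-04] 0.06763797916025457
```

View pics/w2.png

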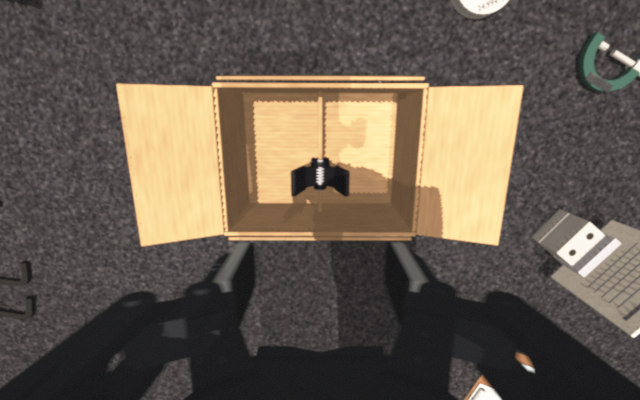

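The wrist view shows both flaps lying well outward. The clip's handle outer edges are at u≈292 and u≈349, between rows 170 and 196.

```bash
python3 - <<'E'
from h import *
T=load('top0');A=load('w1');B=load('w2')
big=np.hstack([cv2.resize(c['pixels'][y:y+60,280:360],(400,300),interpolation=cv2.INTER_CUBIC) for c,y in ((A,165),(B,145))])
cv2.imwrite('pics/cl.png',cv2.cvtColor(big,cv2.COLOR_RGB2BGR))
for c in (A,B):
    im=c['pixels'].max(2);m=(im<45).astype(np.uint8);m[225:]=0;m[:140]=0;m[:,:280]=0;m[:,360:]=0
    n,l,s,ce=cv2.connectedComponentsWithStats(m);print(s[1:][s[1:,4]>100])
    o,d=ray(c,320,200);print(o.round(3),d.round(3))
E
```

```text
[[291 176  55  39 912]]
[0.565 0.145 0.374] [-0.255 -0.091 -0.963]
[[ 294  159   54   36 1030]]
[0.547 0.141 0.374] [-0.254 -0.092 -0.963]
```

View pics/cl.png

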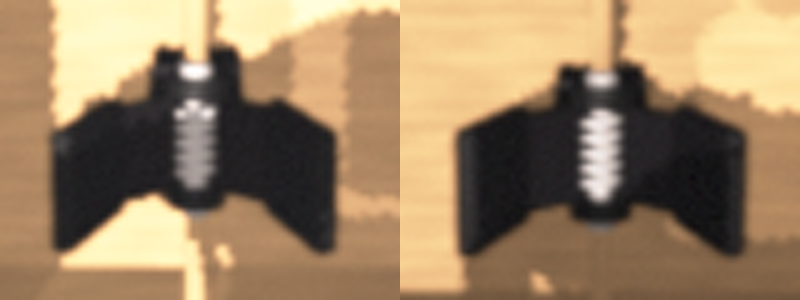

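The clip is clear: the handle-top corners are at (291,192) and (347,191) in w1 and at (292,172) and (349,172) in w2. The pin runs along the divider, with its spring at the centre.

```bash
python3 - <<'E'
from h import *
T=load('top0');A=load('w1');B=load('w2')
a=lambda x,y:(280+x/5,165+y/5)
b=lambda x,y:(280+(x-400)/5,145+y/5)
pts=[((55,135),(460,135)),((55,250),(462,253)),((334,132),(745,133)),((334,250),(745,253))]
P=np.array([tri((A,*a(*p)),(B,*b(*q))) for p,q in pts]);print('tri\n',P.round(4))
th=np.radians(19.8);R=np.array([[np.cos(th),np.sin(th)],[-np.sin(th),np.cos(th)]])
for z in(.088,):
  for c,f,k in((A,a,0),(B,b,1)):
    Q=np.array([atz(c,*f(*p[k]),z) for p in pts]);print(Q.round(4),Q.mean(0).round(4));v=Q[0]-Q[2];print(np.degrees(np.arctan2(-v[0],v[1])),np.linalg.norm(v),np.linalg.norm(Q[0]-Q[1]))
print('tool frame of clip mean vs tcp', R@(Q.mean(0)[:2]-readout.get_obs()['tcp_pos'][:2]))
# top view check with 3-view height
t=lambda x,y:(205+x/3.636,170+y/3.636)
print('mid height', tri((T,*t(219.5,207.5)),(B,*b(603,193)),(A,*a(194.5,192))))
E
```

```text
tri
 [[0.4871 0.1454 0.0852]
 [0.4674 0.1383 0.0878]
 [0.5043 0.0977 0.0829]
 [0.4848 0.0906 0.0881]]
[[0.488  0.1451 0.088 ]
 [0.4675 0.1382 0.088 ]
 [0.5055 0.0984 0.088 ]
 [0.4848 0.0904 0.088 ]] [0.4864 0.118  0.088 ]
20.520697745756717 0.049857725258130495 0.021629650824199303
[[0.4876 0.1457 0.088 ]
 [0.4674 0.1385 0.088 ]
 [0.5051 0.0987 0.088 ]
 [0.4847 0.0908 0.088 ]] [0.4862 0.1184 0.088 ]
20.350007199185736 0.05013355438863488 0.02148062482181276
tool frame of clip mean vs tcp [ 0.00129251 -0.00038911]
mid height [0.4843947  0.11761814 0.0799463 ]
```

Call:
servo_tool --rows '[[[0,0.04,0,1.0,0],[0,0.04,0,2.0,0],[0,0.04,0,3.0,0],[0,0.04,0,3.8,0],[0,0.04,0,4.4,0]]]'

```text
time_s: 5.5
tcp_pos: [0.4861, 0.1153, 0.0963]
orientation: [-3.095, -0.537, 0.005]
ft_force: [-1.0, 0.1, 0.2]
finger_gap: 0.0853
grip_force: 0.0
```

Call:
servo_tool --rows '[[[0,0,0,0.5,0],[0,0,0,0.9,0],[0,0,0,1.2,0],[0,0,0,1.35,0],[0,0,0,1.35,0]]]'

```text
time_s: 5.92
tcp_pos: [0.4868, 0.1163, 0.058]
orientation: [-3.095, -0.539, 0.002]
ft_force: [-1.0, -0.2, -0.8]
finger_gap: 0.0854
grip_force: 0.0
```

```bash
python3 - <<'E'
from h import *
snap('wrist','w3');s=readout.get_obs();print(s['tcp_pos'],s['orientation'],s['finger_gap'],s['ft_force'])
E
```

```text
[0.48712183 0.1165658  0.05879936] [-3.09482148e+00 -5.38846955e-01  5.05195008e-04] 0.08507825179725928 [0.46563184 0.12117426 0.49739907]
```

View pics/w3.png

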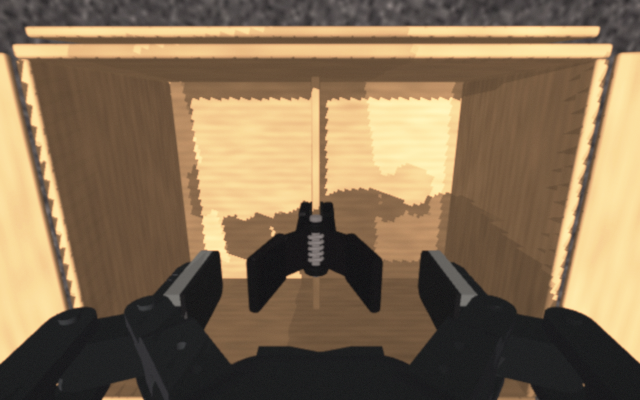

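```bash
python3 - <<'E'
from h import *
B=load('w3');p=np.array([0.48712,0.11657]);th=np.radians(19.8);ex=np.array([np.cos(th),np.sin(th)]);ey=np.array([-ex[1],ex[0]])
for x in(-.011,.011):
  for y in(-.0425,.0425): 
    for z in (.059,.072): print(x,y,z,proj(B,[*(p+x*ex+y*ey),z]).round(0))
for P in ([.4876,.1457,.086],[.4674,.1385,.088],[.5051,.0987,.086],[.4847,.0908,.088]): print('clip',proj(B,P).round(0))
E
```

```text
-0.011 -0.0425 0.059 [409. 276.]
-0.011 -0.0425 0.072 [417. 290.]
-0.011 0.0425 0.059 [231. 276.]
-0.011 0.0425 0.072 [223. 290.]
0.011 -0.0425 0.059 [413. 233.]
0.011 -0.0425 0.072 [421. 244.]
0.011 0.0425 0.059 [228. 233.]
0.011 0.0425 0.072 [219. 244.]
clip [249. 260.]
clip [251. 312.]
clip [380. 259.]
clip [380. 312.]
```

The wrist view shows the open pads either side of the clip at the right height and depth. The clip centre at u=315 is about 2 mm off the finger centre at 320, so I'll shift and then squeeze.

Call:
servo_tool --rows '[[[0,0,-0.06,0,0],[0.2,0,-0.06,0,0],[0.4,0,-0.06,0,0],[0.5,0,-0.06,0,0],[0.6,0,-0.06,0,0]]]' --grip_force 25

```text
time_s: 6.38
tcp_pos: [0.4869, 0.1185, 0.0595]
orientation: [3.095, 0.539, 0.002]
ft_force: [0.1, 0.4, 9.3]
finger_gap: 0.0386
grip_force: 6.6
```

Call:
servo_tool --rows '[[[0.7,0,0,0,0],[0.8,0,0,0,0],[1,0,0,0,0],[1,0,0,0,0],[1,0,0,0,0]]]'

```text
time_s: 6.8
tcp_pos: [0.4874, 0.1204, 0.0602]
orientation: [-3.093, -0.54, -0.005]
ft_force: [-1.2, 5.6, 10.0]
finger_gap: 0.0281
grip_force: 24.0
```

Call:
servo_tool --rows '[[[1,0,0,0,0],[1,0,0,0,0],[1,0,0,-0.05,0],[1,0,0,-0.15,0],[1,0,0,-0.3,0]]]'

```text
time_s: 7.22
tcp_pos: [0.486, 0.1179, 0.0677]
orientation: [3.095, 0.539, -0.002]
ft_force: [0.2, 0.1, 0.0]
finger_gap: 0.0281
grip_force: 24.2
```

```bash
python3 - <<'E'
from h import *
snap('wrist','w4');s=readout.get_obs();print(s['tcp_pos'],s['orientation'],s['finger_gap'],s['ft_force'],s['grip_force'])
E
```

```text
[0.48659449 0.11799227 0.06869117] [3.09472748e+00 5.38493420e-01 3.59215822e-04] 0.028094707957412642 [ 0.94248067 -0.20212268  1.18567886] 24.215841723780613
```

View pics/w4.png

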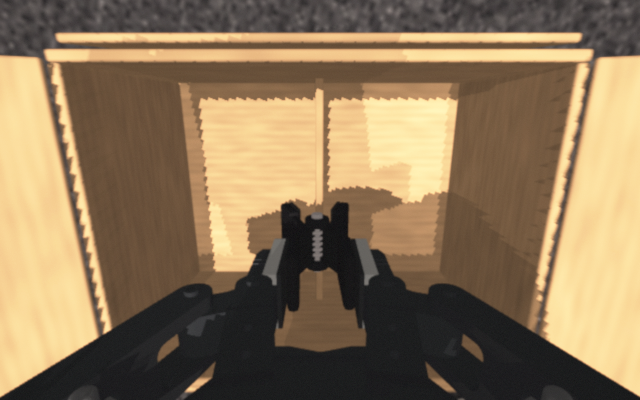

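The clip is squeezed to its 28 mm stop, with its handles upright between the pads and its jaws spread. Lifting it out.

Call:
servo_tool --rows '[[[1,0,0,-0.5,0],[1,0,0,-1.2,0],[1,0,0,-2.0,0],[1,0,0,-3,0],[1,0,0,-4,0]]]'

```text
time_s: 7.68
tcp_pos: [0.4858, 0.1179, 0.1888]
orientation: [3.095, 0.539, -0.002]
ft_force: [0.8, -0.9, -0.8]
finger_gap: 0.0281
grip_force: 24.4
```

Call:
servo_tool --rows '[[[1,0,0,-0.8,0],[1,0,0,-1.5,0],[1,0,0,-2,0],[1,0,0,-2,0],[1,0,0,-2,0]]]'

```text
time_s: 8.1
tcp_pos: [0.4866, 0.1181, 0.2481]
orientation: [3.095, 0.538, 0.002]
ft_force: [-0.6, -0.7, -1.6]
finger_gap: 0.0277
grip_force: 24.4
```

```bash
python3 - <<'E'
from h import *
W=snap('wrist','w5');S=snap('side','s5');T=snap('top','t5');s=readout.get_obs();p=s['tcp_pos'];print(p,s['orientation'],s['finger_gap'],s['ft_force'],s['grip_force'])
print([proj(c,p).round() for c in (W,S,T)])
u,v=proj(S,p).astype(int);a=S['pixels'][v-40:v+60,u-50:u+50];b=W['pixels'][150:350,220:420]
cv2.imwrite('pics/g.png',cv2.cvtColor(np.hstack([cv2.resize(x,(400,400),interpolation=cv2.INTER_CUBIC) for x in(a,b)]),cv2.COLOR_RGB2BGR))
E
```

```text
[0.48576781 0.11794998 0.24655089] [-3.09501585 -0.53874553  0.00313875] 0.02767283146837724 [-0.04417303 -0.36109636 -0.55179685] 24.404339775937842
[array([320., 255.]), array([389., 135.]), array([254., 216.])]
```

View pics/g.png

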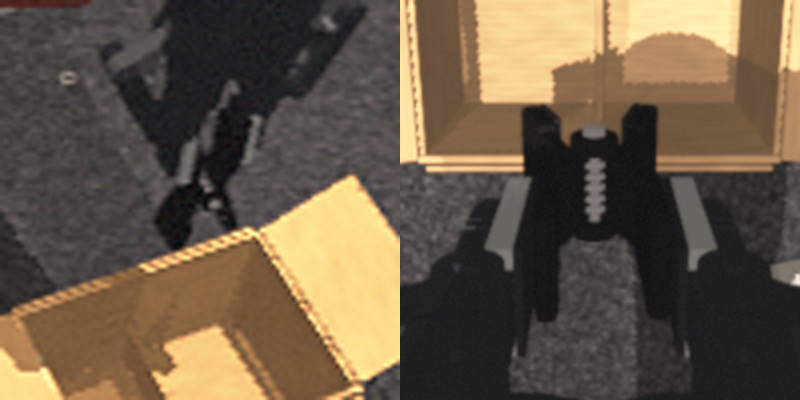

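Clip held with both jaws spread and clear of the carton: the tips in the side crop are at (175,245) and (235,228), symmetric about the fingers. Next I'll carry it to a point above the card.

Call:
servo_tool --rows '[[[1,-0.2,0.7,0,3.8],[1,-0.5,1.7,0,7.7],[1,-0.8,2.8,0,11.5],[1,-1.2,3.9,0,15.4],[1,-1.49,4.95,0,19.2]]]'

```text
time_s: 8.67
tcp_pos: [0.4936, -0.0385, 0.2467]
orientation: [3.142, 0.01, -0.003]
ft_force: [2.2, -0.3, -0.7]
finger_gap: 0.0281
grip_force: 24.4
```

Call:
servo_tool --rows '[[[1,0.05,1.2,0,3.8],[1,0.1,2.4,0,7.7],[1,0.15,3.5,0,11.5],[1,0.2,4.5,0,15.4],[1,0.23,5.17,0,19.2]]]'

```text
time_s: 9.08
tcp_pos: [0.5019, -0.1951, 0.2463]
orientation: [3.098, -0.519, -0.004]
ft_force: [0.3, -0.4, -0.4]
finger_gap: 0.0283
grip_force: 24.4
```

Call:
servo_tool --rows '[[[1,0,0,0,0],[1,0,0,0,0],[1,0,0,0,0]]]'

```text
time_s: 9.33
tcp_pos: [0.5028, -0.1904, 0.2469]
orientation: [-3.1, 0.506, 0.002]
ft_force: [0.2, -0.3, 0.5]
finger_gap: 0.0274
grip_force: 25.4
```

```bash
python3 - <<'E'
from h import *
W=snap('wrist','w6');snap('side','s6');snap('top','t6');s=readout.get_obs();p=s['tcp_pos'];print(p,s['orientation'],s['finger_gap'],s['ft_force'],s['grip_force'])
E
```

```text
[ 0.50307839 -0.19017456  0.24765758] [-3.10052332e+00  5.04630331e-01  4.66540631e-04] 0.02738853608426307 [ 0.0577805  -0.23298767 -1.02998332] 25.417207181453705
```

View pics/w6.png

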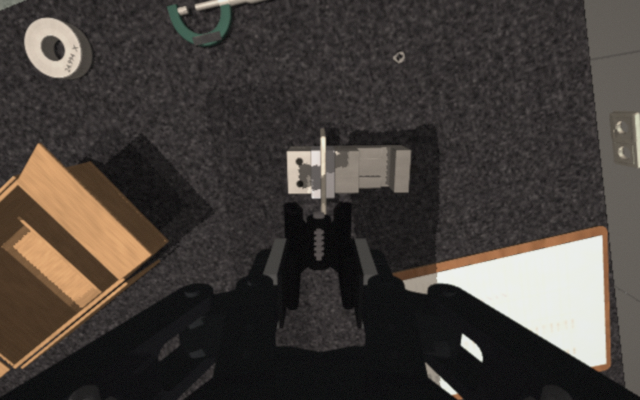

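The card edge runs vertically at u≈323, from row 128 to about 214, between the jaws at u≈292 and 343. It is nearly parallel to the jaws; I'll work out the offset in numbers.

```bash
python3 - <<'E'
from h import *
W=load('w6')
g=W['pixels'].max(2).astype(int)
for r in (124,126,128,130,134,140,144,160,175,196,200,204,208,212,216): print(r,g[r,308:340])
for r in (200,206,212): print('jaw',r,g[r,280:356:2])
S=load('s6');
for n,c in(('w',W),):
  for u,v in((323.5,128),(323,212)): print(atz(c,u,v,.13).round(4))
E
```

```text
124 [42 44 44 47 55 58 51 46 44 48 44 41 38 39 39 38 44 45 39 38 34 35 39 43
 44 41 44 54 55 53 53 54]
126 [42 43 41 44 49 59 54 49 44 47 49 48 44 45 48 48 43 43 48 47 43 37 40 50
 57 54 48 47 47 49 53 52]
128 [48 50 52 43 39 40 42 42 45 49 51 54 65 81 87 78 57 35 35 35 35 33 33 31
 33 32 28 31 36 36 42 47]
130 [54 58 59 52 45 44 39 35 42 43 47 54 83 99 98 96 71 43 34 33 34 32 27 22
 24 24 25 30 32 28 29 43]
134 [ 54  51  46  45  44  44  45  44  42  39  40  46  79  99 102  96  86  60
  35  29  25  27  26  24  25  22  22  27  33  38  36  42]
140 [ 40  41  44  47  47  47  44  48  52  53  55  73 142 214 235 237 231 169
  67  21  21  23  27  28  27  27  22  28  24  23  26  33]
144 [ 58  56  56  55  52  41  30  27  38  40  40  58 132 207 233 237 230 171
  67  21  23  26  29  25  27  23  21  24  25  31  33  36]
160 [214 209 192 210 228 230 230 229 227 226 225 219 188 200 227 227 211 155
 104  99  99 101 100 100  99  97  87  86  90  91  90  92]
175 [115 104  90  92  98  99  98  98  99  98  98  99 117 168 197 170 130 120
 132 147 149 150 151 149 150 144 120 122 138 139 140 140]
196 [ 54  55 
[... 608 characters left out ...]
  60  53  48  48  48  46  34  21  14  13  14  13  14]
216 [21 16 11 14 28 60 77 84 84 85 85 83 84 84 81 74 51 17 11 13 17 24 41 53
 54 39 22 15 10 10  5 14]
jaw 200 [ 53  51  44  54  48  43  42  51  53  44  44  45  50  49  50  56  48  55
  63  54  59 114 117  64  30  28  28  26  24  35  52  51  64  63  55  55
  34  30]
jaw 206 [ 50  40  18  15  11  10  13   8  12  18  38  55  58  66  69  68  63  54
  48  49  75 150 156  82  56  50  51  49  21  18  17  12  14  12   8  12
  30  28]
jaw 212 [ 48  33  23  10  15  19  17  19  18  14  16  28  56  52  50  41  46  65
  66  69  75 104 143  86  53  48  46  21  13  13  12  18  13  10  11  10
  32  34]
[ 0.5506 -0.2095  0.13  ]
[ 0.4862 -0.1877  0.13  ]
```

```bash
python3 - <<'E'
from h import *
W=load('w6');S=load('s6');p=np.array([.50308,-.19017,.24766]);th=np.radians(-18.5)
ex=np.array([np.cos(th),np.sin(th),0]);ey=np.array([np.sin(th),-np.cos(th),0])
for z in(.055,.051,.047,.043,.039):
  print(z,proj(W,p+.012*ex-.02*ey-[0,0,z]).round(1),proj(W,p+.012*ex+.02*ey-[0,0,z]).round(1),proj(W,p-.012*ex+.02*ey-[0,0,z]).round(1), proj(S,p+.012*ex+.018*ey-[0,0,z]).round(1))
g=W['pixels'].max(2).astype(int)
for r in range(198,214,2): print(r,g[r,276:304:2],g[r,330:360:2])
u,v=proj(S,p+.012*ex+.018*ey-[0,0,.051]).round().astype(int)
print(u,v);print(S['pixels'].max(2)[v-14:v+8:2,u-12:u+26:2])
E
```

```text
0.055 [286.8 198.7] [351.3 198.7] [350.3 234.9] [236.7 164.4]
0.051 [286.1 200.5] [351.8 200.5] [350.9 237.3] [236.3 163.3]
0.047 [285.5 202.3] [352.5 202.3] [351.4 239.7] [236.  162.2]
0.043 [284.8 204.2] [353.1 204.2] [352.  242.3] [235.6 161.1]
0.039 [284.  206.2] [353.8 206.2] [352.6 245. ] [235.3 160. ]
198 [46 48 50 50 44 48 49 40 42 48 53 45 49 48] [73 74 50 33 39 52 55 53 57 55 37 25 28 28 26]
200 [48 48 53 51 44 54 48 43 42 51 53 44 44 45] [28 28 26 24 35 52 51 64 63 55 55 34 30 38 33]
202 [46 44 50 51 43 38 29 29 31 25 32 40 40 44] [45 42 37 29 29 19 27 34 25 31 37 37 34 37 37]
204 [44 53 55 51 26 15 12 11 10 12 16 31 46 47] [46 58 54 40 19 18 13 12 13 11 12 21 28 31 31]
206 [47 51 50 40 18 15 11 10 13  8 12 18 38 55] [50 51 49 21 18 17 12 14 12  8 12 30 28 30 26]
208 [48 55 52 47 22 16 15 14  7 10 13 13 18 41] [59 59 31 16 14 10 12  8  9 16 15 28 30 36 30]
210 [49 57 55 47 22 15 18 17 10 11 15 14 14 25] [53 49 18 13 10 13 15 10 12 15 12 31 39 38 33]
212 [45 49 48 33 23 10 15 19 17 19 18 14 16 28] [48 46 21 13 13 12 18 13 10 11 10 32 34 36 30]
236 163
[[255 255 234 237 236 
[... 169 characters left out ...]
 110  31  67  78  17  28  22  24  87 137 134
  255]
 [255 156 155 144 151 141 145 101  21  33  20  28  23  28  27  21 119 135
  207]
 [ 90  49  51  51  43  39  37  36  62 137  49  47  24  23  32  21  23  49
   88]
 [ 80  63  53  52  61  65  63  28  32  31  57  55  37  25  22  25  21  56
   84]
 [ 49  57  60  55  48  53  55  26  27  45  46  55  54  26  21  25  26  75
   84]
 [ 51  49  56  49  52  54  48  23  32  48  50  48  45  22  38  26  83  66
   84]
 [ 53  46  54  55  51  49  54  52  49  53  55  53  57  42  26  14 253 118
   88]
 [ 56  48  57  60  54  42  45  56  53  51  53  52  54  54  27  99 255 141
   96]
 [ 53  52  52  53  49  40  48  57  48  52  53  54  54  58  41 255 168 148
   89]]
```

Call:
servo_tool --rows '[[[1,0.1,0.13,0.3,0],[1,0.1,0.13,0.9,0],[1,0.1,0.13,1.5,0],[1,0.1,0.13,1.7,0],[1,0.1,0.13,1.7,0]]]'

```text
time_s: 9.9
tcp_pos: [0.5035, -0.1957, 0.1948]
orientation: [-3.099, 0.508, 0.005]
ft_force: [-0.2, -0.2, -0.4]
finger_gap: 0.0275
grip_force: 25.4
```

```bash
python3 - <<'E'
from h import *
W=snap('wrist','w7');s=readout.get_obs();print(s['tcp_pos'],s['orientation'],s['finger_gap'],s['ft_force'],s['grip_force'])
g=W['pixels'].max(2).astype(int)
for r in (100,110,120,190,196,200,204,208,212,216): print(r,g[r,276:364:2])
print(atz(W,323,205,.13),proj(W,[.506,-.194,.13]))
E
```

```text
[ 0.50422813 -0.19595012  0.19626484] [-3.09989352e+00  5.07683117e-01  2.15937740e-03] 0.027334550768045984 [ 0.07222942  0.21943643 -0.53157928] 25.421285033226013
100 [47 52 51 52 47 45 42 40 41 46 42 35 41 41 47 43 38 43 51 59 45 49 47 52
 55 58 52 42 37 49 59 50 45 50 54 46 39 38 47 47 47 49 58 71]
110 [39 34 39 46 46 36 33 37 44 47 47 50 56 50 51 64 57 53 50 47 54 55 57 61
 60 55 52 53 54 57 58 53 57 58 53 50 58 66 54 46 53 53 47 54]
120 [48 48 47 34 42 43 48 48 45 47 44 45 40 41 46 50 57 53 50 50 56 58 57 69
 64 57 59 48 48 52 48 43 52 60 43 36 43 51 46 49 53 56 55 56]
190 [ 94 206 208 207 210 188  97  88  87  89  91  90  89  88  90  98  97  98
  98 108 120 116  83  98  99 100  97 103 116 136 138 138 138 136 138 135
 136 135 138 136 137 136 119 118]
196 [ 74 199 204 203 205 182  61  26  30  59  90  90  90  90  92  99  98  98
  97 106 123 116  95 142 138 130 139 136 119 136 140 139 137 138 138 137
 138 136 137 137 137 136 125 130]
200 [ 69 197 206 205 204 187  73  37  25  68 180 198 200 185 150  98  96  97
 103 107 118 113  98 144 145 147 145 137 115 134 136 138 134 133 137 135
 137 137 139 137 136 135 124 131]
204 [ 66 186 205 200 114  20  15  11  16  16  29 126 192 197 181 211 198 215
 207 136 118 116 100 144 144 145 144 136 115 133 113  43  12  13  13  10
  14  28 115 133 134 133  52  27]
208 [ 49 173 200 194  81  17  20  12  10  12  15  12  28 125 182 220 216 213
 210 137 119 113  99 145 143 144 144 137 107  59  18  16  17  18  10  12
  13  19  98 113 111 100  37  28]
212 [ 44  50  43  42  24  15  15  13  16  14  15  13  16  24 100 217 215 212
 204 110  83  80  79  99 131 142 143 136  45  14  10  13  14  14  15  12
  10  12  25  25  23  24  28  29]
216 [52 51 44 48 26 13 12 10 10 14  9 14 13 22 54 95 62 23 26 77 85 84 84 80
 50 13 30 46 25 20  9  9 13  9 15 10  7 12 28 37 40 40 34 28]
[ 0.50744541 -0.19942106  0.13      ] [315.89410301 209.4954449 ]
```

Card mid-plane at u≈317, jaw midpoint at 317.5: centred. Now lowering slowly over the edge.

Call:
servo_tool --rows '[[[1,0,0,0.3,0],[1,0,0,0.6,0],[1,0,0,0.9,0],[1,0,0,1.15,0],[1,0,0,1.4,0]]]'

```text
time_s: 10.37
tcp_pos: [0.5044, -0.1962, 0.1539]
orientation: [-3.1, 0.509, 0.001]
ft_force: [0.8, 0.1, -1.3]
finger_gap: 0.0273
grip_force: 25.4
```

Call:
servo_tool --rows '[[[1,0,0,0,0],[1,0,0,0,0],[1,0,0,0,0],[1,0,0,0,0],[1,0,0,0,0]]]'

```text
time_s: 10.78
tcp_pos: [0.5048, -0.1963, 0.1553]
orientation: [3.1, -0.509, 0.001]
ft_force: [-1.1, 0.2, -0.5]
finger_gap: 0.0273
grip_force: 25.4
```

```bash
python3 - <<'E'
from h import *
W=snap('wrist','w8');T=snap('top','t8');snap('side','s8');s=readout.get_obs();print(s['tcp_pos'],s['orientation'],s['finger_gap'],s['ft_force'],s['torque'],s['grip_force'])
g=W['pixels'].max(2).astype(int)
for r in (150,170,185,195,200,204,208,212,216): print(r,g[r,276:364:2])
h=T['pixels'].astype(int)  # flaps: brownish
p=s['tcp_pos'];th=2*np.arctan2(s['orientation'][1],s['orientation'][0]);print(np.degrees(th))
ex=np.array([np.cos(th),np.sin(th),0]);print('card ends proj',[proj(W,np.r_[.506,-.194,.13]+k*ex).round(1) for k in(-.045,0,.045)])
b=(h[...,0]-h[...,2]>40).astype(np.uint8);b[280:]=0;b[:,340:]=0;b[:,125:130]=0;n,l,st,ce=cv2.connectedComponentsWithStats(b);print(st[1:][st[1:,4]>500])
E
```

```text
[ 0.5046927  -0.19626871  0.15511191] [ 3.10000425e+00 -5.08824882e-01  7.16353321e-04] 0.02773321958528812 [ 0.47294054 -0.02235087 -0.29657572] [0.03143153 0.03392908 0.03214309] 25.420584976673126
150 [ 85  78  74  77  80  74  74  82  71  71  81  80  70  58  52  56  59  73
  87 150 145 137  60  48  48  55  60  52  45  50  47  49  83  56  52  44
  43  38  31  46  51  40  46  51]
170 [120 122 120 122 122 124 124 125 123 124 125 124 121 126 125 131 129 145
 254 255 254 222 119 120 120 119 120 118 110 112 111 113 114 114 112 112
 113 113 114 114 112 114 113 113]
185 [146 183 110  42  42  46  39  76 131 132 129 130 143 253 254 249 251 254
 252 255 254 227 128 144 145 145 144 145 129 129 133 133 134 134 131 130
 132 131 131 131 133 133 132 131]
195 [130 132 131 131 133 132 134 132 134 133 133 130 132 141 143 143 145 144
 155 166 163 152 126 143 144 145 142 143 130 132 180 151 135 134 134 133
 133 134 134 136 135 139 144 156]
200 [137 130 132 131 131 129 130 131 129 128 129 130 130 140 144 145 145 143
 154 173 174 157 123 143 143 144 143 145 129 135 192 196 190 192 192 173
 185 193 194 1
[... 194 characters left out ...]
 195 195]
208 [143 131 131 130  59  28  28  29  24  18  23  28  30  94 143 143 142 142
 152 167 170 160 125 143 143 143 143 142 127  76  24  24  23  22  20  25
  23  34 160 193 194 196 194 194]
212 [151 205 193 104  30  23  32  31  31  24  23  25  26  58 143 142 143 143
 154 145 126 116 113 139 144 185 185 149 125  36  25  26  23  24  22  23
  23  41 171 197 197 196 195 195]
216 [251 250 250 221  55  22  24  25  29  22  21  23  24  51 153 142  57  27
  43 114 124 124 125 120  77  28  59 171 163  40  24  24  24  21  20  22
  19  46 175 195 196 196 195 194]
-18.642466775241278
card ends proj [array([315. , 306.4]), array([314.7, 234. ]), array([314.4, 151.3])]
[[  183   163   156   106 10506]]
```

```bash
python3 -c "
from bench import ctrl
print(ctrl.sign_off())"
```

```text
the job is handed in; nothing more can be done
None
```

The job is handed in, but the sign-off returned no verdict. Both flaps lie well outward, and the clip is held squeezed to its stop over the middle of the card. By my last measurements the jaws are one on each side, about 20 mm below the edge and clear of the card. I kept clear of the micrometer, V-block and ring gauge.

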